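# Draw a sprung plunger rod out to its gauge bush and hold it

### The job

Of the three steel bushes that look alike outside, find the one whose bore goes over the upright sprung rod of the plunger stand, slide it down over the rod until it sits fully on the barrel, and let go of it. Then grip the rod above the bush and draw it straight up against its spring until the black ring mark on the rod comes level with the top of the bush, and finish while still holding the rod there (do not let go), with the bush still seated. Leave the dropper bottle and the film reel where they are.

Things in the scene. Friction and masses are not known exactly. Their poses are not given: they have to be found in the camera images.
- stand: Plunger stand, fixed to the worktop: aluminium foot plate 84 x 84 x 12 mm with an upright round steel barrel, 40 mm across, narrowing to 36 mm in its top 6 mm; the flat barrel top is 70 mm above the worktop. Origin: centre of the underside; z up along the rod axis.
- seat (a point): Centre of the barrel's flat top, 70 mm above the worktop, on the rod axis: the bush's underside sits here.
- rod (a joint): Draw-out of the rod, m: 0 = drawn in by its spring (the start), grows as the rod is pulled straight up, hard stop at 0.05. The inner spring pulls it back in with 4 N at 0 and 200 N/m more (10 N at 0.030). At 0.030 the ring mark is level with the top of a seated bush. The rod cannot be pushed in below 0.
- rod_tip (a point): Top end of the plain steel rod: 14 mm diameter with a rounded tip, coming out of the barrel; at draw-out 0 its tip is 62 mm above the barrel top (132 mm above the worktop), so it stands 28 mm out of a seated bush, to be gripped there.
- rod_mark (a point): Centre of the black ring mark, 4 mm wide, round the rod, 58 mm below the rod tip; at the start it is 4 mm above the barrel top, and a seated bush hides it until it is drawn up.
- bush_wide: Loose plain steel bush, upright, 36 mm outside diameter, 34 mm high, 18 mm through bore, about 0.15 kg: the only one that goes over the 14 mm rod. Either end may be up. Origin: centre of its underside, z along the bore.
- bush_wide_center (a point): Middle of that bush, on the bore axis, 17 mm above its underside.
- bush_middle: Loose steel bush, outside the same (36 mm diameter, 34 mm high), bore 11 mm: does not go over the rod. Origin: centre of its underside.
- bush_narrow: Loose steel bush, outside the same (36 mm diameter, 34 mm high), bore 7 mm: does not go over the rod. Origin: centre of its underside.
- amber_dropper: Amber dropper bottle, 30 mm diameter, 104 mm high, a loose bystander behind the stand. Origin: centre of its underside.
- film_reel: White film reel lying flat, 68 mm diameter, 12 mm high, a loose bystander. Origin: centre of its underside.
There are look-alikes about, which are no part of the job. Leave any pink look-alike of the bush_wide alone.

How it is judged:
By the outcome, as a careful person would: the job done as asked, in the order asked, and still so for the second after the job is handed in, while the arm keeps its last pose, push and grip.
It also fails if it takes over 64 s, if anything falls off the work surface, if the arm or the gripper's body presses on something with over 40 N, if the wrist force passes 120 N, or if a joint passes its speed limit or range.

### The arm

A 6-joint arm with a two-finger parallel gripper is mounted at the origin on a cart in front of the work surface, level with it; the furniture and walls round the work are solid. World frame = base frame: x ahead of the robot, y to its left, z up, the work surface at z = 0. Lengths are in m, angles in rad, forces in N, time in s.
With the tool pointing down it reaches from about 0.35 to 0.875 m from the base axis. Payload 4.2 kg.
Tool frame: the origin (TCP) lies midway between the tips of the shut fingers; the grasp point (between the pads) lies 19 mm behind it (bot.pinch_z is the distance from the TCP to the grasp point, in m); z points along the fingers, y is the line along which they close (so a half turn about z gives the same grasp; the last joint's range is limited). The gripper opens to 87 mm and grips with 3 to 60 N. Pads are 19 mm wide; open, the fingers measure 117 mm over their backs; the gripper's body (75 mm by 190 mm) begins 51 mm behind the grasp point.
Start: joints at [1.413, 0.385, 0.008, 0, -1.194, -0.259], TCP at [0.253, 0.571, 0.192] pointing down, gripper open.
Joint ranges: [-3.14, 3.14], [-1.21, 2.06], [-1.07, 1.41], [-3.16, 2.05], [-2.99, -0.16], [-3.1, 3.1]. Speed limits (rad/s): [2.79, 2.79, 3.14, 3.14, 3.14, 3.14].

### API

Orientations are given as a rotation vector (axis times angle).
In Python, from workcell import telemetry, optics, bot gives the robot as it stands. The module is installed in compiled form; this text tells all that it offers.
- The arm moves only by the tool servo_tool, never from a script. Its argument "steps" is a list of rows, each a list of 3 entries, a list of its own where there are three numbers: the turn, a rotation vector about the tool's x, y, z in degrees, then the shift along the tool's x, y, z in mm, then the finger opening in mm, from 0 to 87. In form: [[[ax, ay, az], [tx, ty, tz], gripper], ...]. A call has 1 to 5 rows; each row shifts and turns the commanded pose from where the row before left it, along the tool's axes as they then stand; what a row does not reach is not made up. A row lasts 1/10 s, in which the tool goes at most 50 mm and 8.59 degrees, less where a joint would pass 70% of its speed; a pose out of reach is approached as far as the arm can. A call is refused whole if a number of a shift passes 50 or a number of a turn 8.59, either way. A call with a gripper value outside its range is refused whole. The fingers move at their own pace and stop on an object; the grip force is fixed at half the most. Time passes only in rows, so rows that do not move let the fingers close. It gives the time, the measured TCP pose, the force, the opening and the grip force at its end, in the units of the state.
- telemetry.get_state(): the state, without advancing time (a new reading comes with each control period).
- optics.camera(name): name is "side" or "top" or "wrist"; returns a dict with "pixels" (480x640x3 uint8, red, green, blue), "fx", "fy", "cx", "cy" (pixels), "rvec" (rotation vector, rad) and "tvec" (3), from world to camera coordinates, as OpenCV has them; the wrist camera has in their place "hand_eye" (4x4, takes a point from camera to tool coordinates, whose origin is the TCP and whose axes are the flange's). Camera axes: x right, y down, z forward; pixel columns grow to the right and rows downward; lengths in m; the calibration is good to about 2 mm. A picture is of the moment at which its call begins: read the wrist's pose just before it. There is no depth.
- bot.finish_job(): hands the job in; it is judged then, once.
Trained networks look in a picture, given as the dict that the camera call returned (one of the last four; its "shot" number tells which), for a name from the list of things; names that differ only in an ending like _2 or _b are one class to them, and where a whole thing is asked for, a point or a joint stands for the part that bears it (a point fixed in the world has none). Each returns a list of dicts, best first, with "p" (0 to 1); they miss things now and then, are a little off and sometimes report something else, mostly with a low value. They report only what shows in the picture. A call takes as long as a camera call. They do not tell look-alikes from the thing itself.
- optics.recognise(picture, name): "position" ([x, y, z] in m, in world coordinates, good to about 4 mm: the middle of the surface that is visible of it).
- optics.silhouettes(picture, name): "mask" (480x640 bool, what is visible of it).
- optics.mark_of(picture, name): "position" ([x, y, z] in m, in world coordinates, good to about 4 mm: a listed point, or the origin of a listed thing).
The state is a dict: "time": time; "q": joint angles; "joint_vel": joint speeds; "joint_efforts": joint torques, N m; "ee_pos": TCP position; "tcp_rot": TCP orientation; "contact_force": force on the tool from outside, world axes, zero at the start; "ft_torque": the same for the moment, N m; "finger_gap": finger opening in m; "finger_force": force on a finger pad.
Only numpy, scipy, OpenCV 4.12 (cv2) and the standard library are available. Lean on these libraries where they do the work, as an engineer would, in place of code of your own. Each camera call takes 0.05 s, during which the arm holds its last target. There are 200 camera calls.

## Working session

There is one attempt and no reset: what is moved stays moved. The work goes in short steps, Python scripts to look and compute and a tool call to move; the robot and the scene stay as the last step left them, time stands still between calls to the robot, and variables do not carry over. Pictures are saved under pics/ and viewed, at most 10 in all, crops included, and the job is handed in when it is done.

Besides the shell and the picture viewer there is one more tool, called as name(argument=value, ...), one argument or row to a line, values as JSON. servo_tool: Moves the arm, as the interface text tells. Its arguments: {"type":"object","properties":{"steps":{"type":"array"}},"required":["steps"]}

```bash
mkdir -p pics
cat > h.py <<'E'
import numpy as np, cv2
from scipy.spatial.transform import Rotation as R
from workcell import telemetry, optics, bot
def save(p,n,crop=None,s=1):
    im=p["pixels"][:,:,::-1]
    if crop: im=im[crop[1]:crop[3],crop[0]:crop[2]]
    cv2.imwrite("pics/"+n,cv2.resize(im,None,fx=s,fy=s,interpolation=cv2.INTER_CUBIC))
def K(p): return np.array([[p["fx"],0,p["cx"]],[0,p["fy"],p["cy"]],[0,0,1.]])
def w2c(p,st=None):
    if "rvec" in p: return R.from_rotvec(p["rvec"]).as_matrix(),np.array(p["tvec"])
    Rt=R.from_rotvec(st["tcp_rot"]).as_matrix(); H=np.array(p["hand_eye"])
    Rc=Rt@H[:3,:3]; c=Rt@H[:3,3]+np.array(st["ee_pos"]); return Rc.T,-Rc.T@c
def proj(p,X,st=None):
    r,t=w2c(p,st); return cv2.projectPoints(np.array(X,float).reshape(-1,3),r,t,K(p),None)[0][:,0]
def back(p,uv,z,st=None):
    r,t=w2c(p,st); d=r.T@np.linalg.inv(K(p))@np.array([uv[0],uv[1],1]); c=-r.T@t
    return c+d*(z-c[2])/d[2]
E
python3 - <<'E'
from h import *
st=telemetry.get_state(); print({k:np.round(v,3) for k,v in st.items()})
a=optics.camera("top");b=optics.camera("side")
im=np.hstack([a["pixels"],b["pixels"]])
save(a,"top.png");save(b,"side.png")
for p in (a,b):
  print(-w2c(p)[0].T@w2c(p)[1])
  for n in ["bush_wide","bush_middle","bush_narrow","stand","seat","rod_tip","amber_dropper","film_reel"]:
    print(n,[(round(d["p"],2),np.round(d["position"],3).tolist(),proj(p,d["position"]).round().tolist()) for d in optics.mark_of(p,n)])
E
```

```text
{'time': np.float64(0.0), 'q': array([ 1.413e+00,  3.860e-01,  7.000e-03, -1.000e-03, -1.194e+00,
       -2.590e-01]), 'joint_vel': array([ 0.002,  0.001,  0.001,  0.   ,  0.   , -0.   ]), 'joint_efforts': array([ 0.0000e+00, -3.9066e+01,  1.8740e+01,  4.2200e+00,  1.1000e-02,
       -0.0000e+00]), 'ee_pos': array([0.253, 0.571, 0.191]), 'tcp_rot': array([ 3.072e+00, -6.500e-01, -1.000e-03]), 'contact_force': array([ 0.025,  0.264, -0.288]), 'ft_torque': array([-0.011,  0.031,  0.039]), 'finger_force': np.float64(0.0), 'finger_gap': np.float64(0.087)}
[ 0.28334096 -0.05502162  1.34983377]
bush_wide [(0.75, [0.454, -0.291, -0.002], [[419.0, 287.0]]), (0.74, [0.467, -0.206, -0.004], [[383.0, 281.0]]), (0.66, [0.676, -0.169, -0.005], [[366.0, 196.0]]), (0.55, [0.472, -0.375, -0.002], [[455.0, 279.0]])]
bush_middle [(0.8, [0.44, 0.198, -0.002], [[212.0, 293.0]])]
bush_narrow [(0.7, [0.574, 0.234, -0.004], [[199.0, 238.0]])]
stand [(0.81, [0.557, -0.019, 0.0], [[304.0, 244.0]]), (0.47, [0.675, -0.166, -0.003], [[365.0, 197.0]])]
seat [(0.87, [0.562, -0.016, 0.07], [[302.0, 236.0]])]
rod_t
[... 284 characters left out ...]
7 -0.98910482  0.77431883]
bush_wide [(0.88, [0.466, -0.206, -0.003], [[305.0, 334.0]]), (0.71, [0.453, -0.29, 0.001], [[312.0, 361.0]]), (0.66, [0.473, -0.373, -0.002], [[337.0, 388.0]])]
bush_middle [(0.49, [0.436, 0.2, 0.002], [[246.0, 242.0]])]
bush_narrow [(0.73, [0.571, 0.233, -0.0], [[288.0, 228.0]]), (0.41, [0.563, -0.014, 0.001], [[315.0, 275.0]])]
stand [(0.78, [0.562, -0.017, -0.0], [[315.0, 276.0]]), (0.71, [0.571, 0.233, 0.002], [[288.0, 227.0]])]
seat [(0.64, [0.559, -0.018, 0.07], [[314.0, 254.0]])]
rod_tip [(0.53, [0.559, -0.015, 0.131], [[313.0, 232.0]])]
amber_dropper [(0.89, [0.674, -0.172, -0.0], [[382.0, 302.0]])]
film_reel [(0.49, [0.631, 0.156, 0.0], [[316.0, 237.0]])]
```

View pics/top.png

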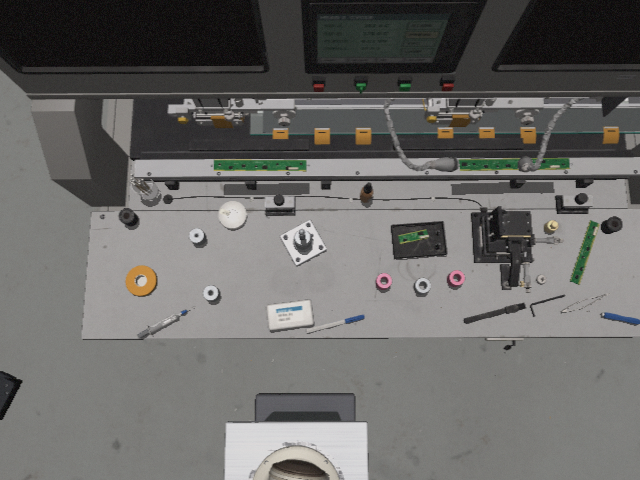

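View pics/side.png

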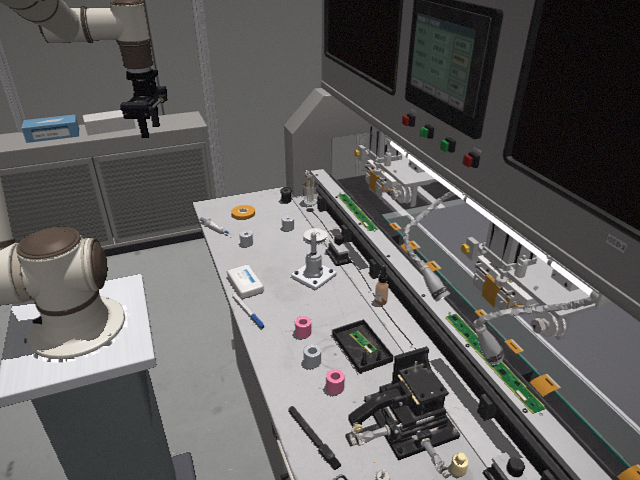

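Run:
```python
from h import *
a=cv2.imread("pics/top.png")
c=[cv2.resize(a[y-18:y+18,x-18:x+18],(260,260),interpolation=cv2.INTER_CUBIC) for x,y in((212,292),(197,237),(422,286))]
cv2.imwrite("pics/c.png",np.hstack(c))
p=optics.camera("top"); q=optics.camera("side")
for P in (p,q):
  g=P["pixels"].astype(int)
  for n in ["bush_wide"]:
    for d in optics.silhouettes(P,n):
      m=d["mask"]; ys,xs=np.nonzero(m); print(round(d["p"],2),xs.min(),xs.max(),ys.min(),ys.max(),m.sum(),xs.mean().round(1),ys.mean().round(1))
for z in (.034,):
  print(back(p,(422.5,286),z))
```

```text
0.64 447 464 270 285 201 455.5 277.7
0.5 414 430 278 293 187 421.7 285.5
0.92 303 320 344 367 377 311.7 355.5
0.81 295 309 317 336 269 302.2 326.9
0.68 326 344 369 394 409 334.5 381.0
[ 0.45052868 -0.29162575  0.034     ]
```

View pics/c.png

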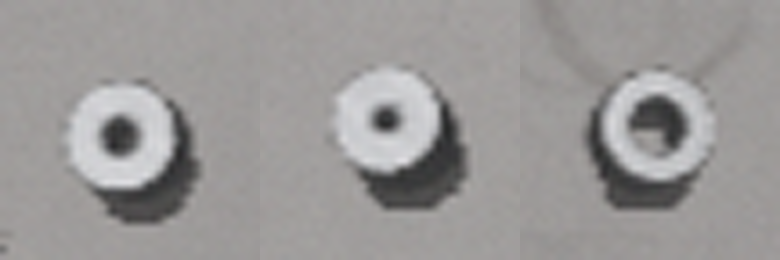

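Top view: steel bushes at (212,292), (197,237) and (422,286), pink look-alikes at (384,282) and (456,279). The crop shows (422,286) with a bore half its outside diameter (18/36), so that is bush_wide at about (0.452,-0.291). The stand is at (303,240), the dropper at (366,193) and the reel at (233,215).

servo_tool(
  steps=[
    [[0,0,0],[34,32,0],56],
    [[0,0,0],[34,32,0],56],
    [[0,0,0],[34,32,0],56],
    [[0,0,0],[34,32,0],56],
    [[0,0,0],[34,32,0],56],
  ],
)

```text
time: 1.6
ee_pos: [0.3441, 0.3547, 0.1924]
tcp_rot: [-3.073, 0.649, -0.001]
contact_force: [1.2, -0.0, 0.5]
finger_gap: 0.0586
finger_force: 0.0
```

servo_tool(
  steps=[
    [[0,0,0],[34,32,0],56],
    [[0,0,0],[34,32,0],56],
    [[0,0,0],[34,32,0],56],
    [[0,0,0],[34,32,0],56],
    [[0,0,0],[34,32,0],56],
  ],
)

```text
time: 2.1
ee_pos: [0.4348, 0.1395, 0.1926]
tcp_rot: [-3.073, 0.649, -0.001]
contact_force: [0.9, 0.7, -0.4]
finger_gap: 0.056
finger_force: 0.0
```

servo_tool(
  steps=[
    [[0,0,0],[34,32,0],56],
    [[0,0,0],[20,44,0],56],
    [[0,0,0],[20,44,0],56],
    [[0,0,0],[20,44,0],56],
    [[0,0,0],[20,44,0],56],
  ],
)

```text
time: 2.6
ee_pos: [0.4542, -0.097, 0.1926]
tcp_rot: [-3.074, 0.649, -0.002]
contact_force: [0.6, 0.5, 0.3]
finger_gap: 0.0562
finger_force: 0.0
```

servo_tool(
  steps=[
    [[0,0,0],[20,44,0],56],
    [[0,0,0],[20,44,0],56],
    [[0,0,0],[20,44,0],56],
    [[0,0,0],[0,0,0],56],
    [[0,0,0],[0,0,0],56],
  ],
)

```text
time: 3.1
ee_pos: [0.4553, -0.2411, 0.1918]
tcp_rot: [-3.072, 0.654, 0.001]
contact_force: [0.6, -0.5, -0.4]
finger_gap: 0.0557
finger_force: 0.0
```

```bash
cat >> h.py <<'E'
def tool(st,d): return (R.from_rotvec(st["tcp_rot"]).inv().apply(d)*1000).round(1)
E
python3 - <<'E'
from h import *
st=telemetry.get_state(); p=optics.camera("wrist"); save(p,"w1.png"); print(np.round(p["hand_eye"],3), st["q"])
for d in optics.silhouettes(p,"bush_wide"):
  ys,xs=np.nonzero(d["mask"]); print(round(d["p"],2),xs.min(),xs.max(),ys.min(),ys.max())
print([(round(d["p"],2),np.round(d["position"],4)) for d in optics.mark_of(p,"bush_wide")])
print(proj(p,[.452,-.291,.034],st))
E
```

```text
[[ 0.001 -0.968 -0.25   0.068]
 [ 1.     0.001 -0.     0.   ]
 [ 0.001 -0.25   0.968 -0.192]
 [ 0.     0.     0.     1.   ]] [-1.71816585e-01  1.98424033e-01 -2.57490797e-01 -2.51276465e-04
 -1.11554837e+00  1.32303979e+00]
0.73 343 380 176 213
0.72 406 450 127 164
0.71 260 296 200 238
[(0.93, array([ 0.4617, -0.2062, -0.0047])), (0.83, array([ 0.4721, -0.37  ,  0.0016])), (0.76, array([ 0.453 , -0.2924, -0.0036]))]
[[362.3292501  196.02298555]]
```

View pics/w1.png

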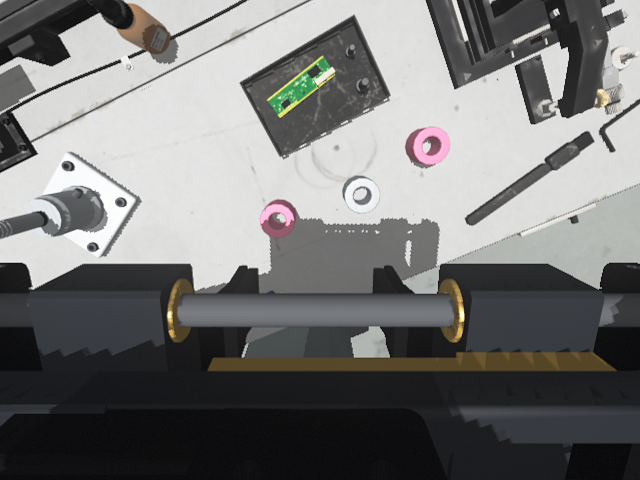

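The picture shows the steel bush with the wide bore at (361,195), between pink ones at (278,217) and (429,146). The projected estimate of (362,196) agrees.

servo_tool(
  steps=[
    [[0,0,0],[9,24,20],56],
    [[0,0,0],[8,23,40],56],
    [[0,0,0],[0,0,40],56],
    [[0,0,0],[0,0,20],56],
    [[0,0,0],[0,0,0],56],
  ],
)

```text
time: 3.75
ee_pos: [0.4503, -0.2879, 0.0693]
tcp_rot: [-3.073, 0.647, 0.011]
contact_force: [-0.2, 0.7, -0.2]
finger_gap: 0.0559
finger_force: 0.0
```

Run:
```python
from h import *
st=telemetry.get_state(); print(np.round(st["ee_pos"],4),tool(st,np.array([.452,-.291,.003])-st["ee_pos"]))
p=optics.camera("wrist"); save(p,"w2.png")
print(proj(p,[.452,-.291,.034],st))
for d in optics.silhouettes(p,"bush_wide"):
  ys,xs=np.nonzero(d["mask"]); print(round(d["p"],2),xs.min(),xs.max(),ys.min(),ys.max())
t=optics.camera("top");
```

```text
[ 0.4503 -0.2879  0.0693] [ 3.3  2.1 66.3]
[[318.19763731 243.5104945 ]]
0.78 293 344 210 266
0.73 384 449 141 197
0.58 176 230 241 294
```

```bash
python3 -c "
import cv2;a=cv2.imread('pics/w2.png')[190:290,240:400];cv2.imwrite('pics/w2c.png',cv2.resize(a,None,fx=4,fy=4,interpolation=2))"
```

```text
(no output)
```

View pics/w2c.png

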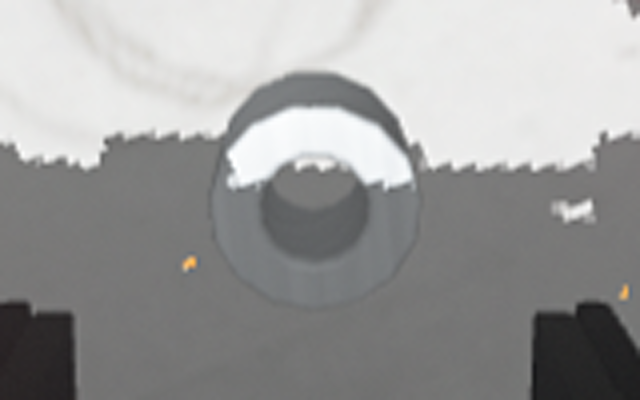

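The bush's top ring is centred at about (318.8,241.5), roughly 1.4 mm further along tool +x than estimated. The fingers straddle it.

servo_tool(
  steps=[
    [[0,0,0],[4.7,2.5,16],56],
    [[0,0,0],[0,0,20],56],
    [[0,0,0],[0,0,20],56],
    [[0,0,0],[0,0,10],56],
    [[0,0,0],[0,0,0],56],
  ],
)

```text
time: 4.4
ee_pos: [0.4558, -0.2939, 0.0063]
tcp_rot: [3.074, -0.649, -0.0]
contact_force: [-0.5, -0.7, -0.1]
finger_gap: 0.0559
finger_force: 0.0
```

servo_tool(
  steps=[
    [[0,0,0],[0,0,0],40],
    [[0,0,0],[0,0,0],30],
    [[0,0,0],[0,0,0],30],
    [[0,0,0],[0,0,0],30],
    [[0,0,0],[0,0,0],30],
  ],
)

```text
time: 4.9
ee_pos: [0.4558, -0.2942, 0.0065]
tcp_rot: [3.074, -0.65, 0.001]
contact_force: [0.4, 0.3, 0.2]
finger_gap: 0.0314
finger_force: 0.0
```

Run:
```python
from h import *
st=telemetry.get_state(); p=optics.camera("wrist"); save(p,"w3.png",(160,120,480,360),2)
print(st["finger_gap"],st["finger_force"],np.round(st["ee_pos"],4))
```

```text
0.03140991419864204 0.0 [ 0.4558 -0.2942  0.0065]
```

View pics/w3.png

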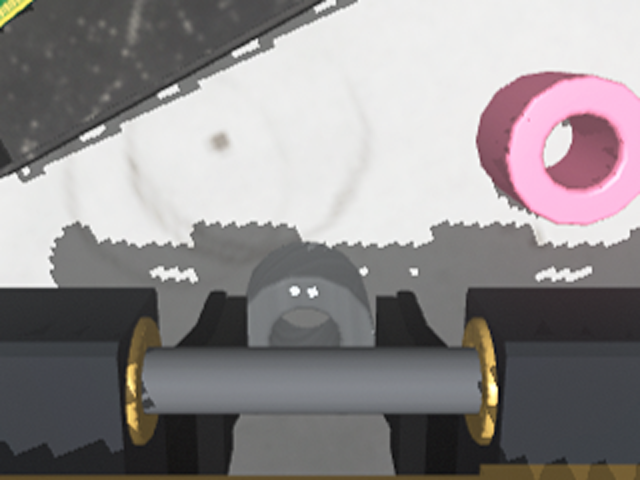

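Run:
```python
from h import *
st=telemetry.get_state(); p=optics.camera("wrist")
ee=np.array(st["ee_pos"])
for uv in [(315.5,257.5),(315.5,273.5),(283.5,285),(347.5,285)]:
  X=back(p,uv,.034,st); print(X.round(4),tool(st,X-ee))
print(st["finger_gap"],st["finger_force"])
for d in optics.mark_of(p,"bush_wide"): print(d["p"],np.round(d["position"],4),tool(st,np.array(d["position"])-ee))
```

```text
[ 0.4682 -0.3001  0.034 ] [ 13.9   0.3 -27.6]
[ 0.4606 -0.2967  0.034 ] [  5.5   0.3 -27.6]
[ 0.4615 -0.2796  0.034 ] [ -0.6 -15.7 -27.6]
[ 0.4485 -0.3089  0.034 ] [ -0.6  16.4 -27.6]
0.030746131180964965 0.0
0.93 [ 0.4702 -0.3666  0.0024] [42.6 60.3  4. ]
0.8 [ 0.4557 -0.2896 -0.0019] [-1.8 -4.2  8.3]
```

servo_tool(
  steps=[
    [[0,0,0],[0,0,0],30],
    [[0,0,0],[0,0,0],30],
  ],
)

```text
time: 5.25
ee_pos: [0.4556, -0.2941, 0.0061]
tcp_rot: [3.074, -0.65, -0.0]
contact_force: [0.3, 0.4, 0.5]
finger_gap: 0.0302
finger_force: 0.0
```

servo_tool(
  steps=[
    [[0,0,0],[0,0,0],0],
    [[0,0,0],[0,0,0],0],
    [[0,0,0],[0,0,0],0],
  ],
)

```text
time: 5.55
ee_pos: [0.4556, -0.2942, 0.0061]
tcp_rot: [3.074, -0.65, -0.0]
contact_force: [-1.4, -0.2, -0.3]
finger_gap: 0.0135
finger_force: 0.0
```

Run:
```python
from h import *
st=telemetry.get_state(); p=optics.camera("wrist"); save(p,"w4.png",(160,120,480,360),2)
print(st["finger_gap"],st["finger_force"],np.round(st["ee_pos"],4))
```

```text
0.013495813618197372 0.0 [ 0.4556 -0.2942  0.0061]
```

View pics/w4.png

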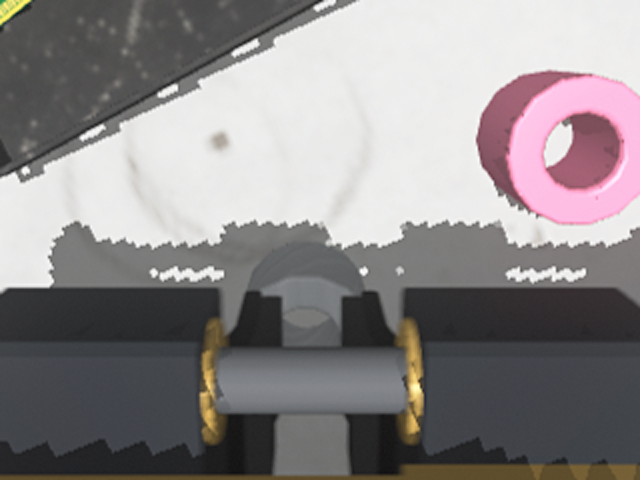

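Run:
```python
from h import *
st=telemetry.get_state(); p=optics.camera("wrist")
T=R.from_rotvec(st["tcp_rot"]).as_matrix(); ee=np.array(st["ee_pos"])
for z in (0,-.019,-.04,-.06,-.08):
  for x in (-.0095,.0095):
    uv=proj(p,[T@np.array([x,y,z])+ee for y in (-.007,.007)],st); print(z,x,((uv-[160,120])*2).round().tolist())
print("bush top ring centre",((proj(p,[[.4523,-.2927,.034]],st)-[160,120])*2))
print(p["fx"],p["fy"],p["cx"],p["cy"],st["finger_gap"])
s=optics.camera("side"); print(proj(s,[ee,[.452,-.291,0],[.452,-.291,.034]]))
u,v=proj(s,ee)[0].round().astype(int); save(s,"s2.png",(u-60,v-60,u+60,v+40),6)
```

```text
0 -0.0095 [[286.0, 322.0], [334.0, 322.0]]
0 0.0095 [[285.0, 259.0], [334.0, 259.0]]
-0.019 -0.0095 [[283.0, 349.0], [336.0, 349.0]]
-0.019 0.0095 [[283.0, 281.0], [337.0, 281.0]]
-0.04 -0.0095 [[280.0, 385.0], [339.0, 386.0]]
-0.04 0.0095 [[279.0, 310.0], [340.0, 310.0]]
-0.06 -0.0095 [[276.0, 430.0], [343.0, 430.0]]
-0.06 0.0095 [[275.0, 345.0], [344.0, 346.0]]
-0.08 -0.0095 [[270.0, 488.0], [348.0, 488.0]]
-0.08 0.0095 [[269.0, 392.0], [349.0, 392.0]]
bush top ring centre [[309.67053364 341.48680192]]
353.31751002780464 353.31751002780464 315.31011242730443 235.02206134867362 0.009804797494142717
[[314.25820571 360.17405357]
 [312.11943745 361.7048675 ]
 [311.98853415 349.79198897]]
```

View pics/s2.png

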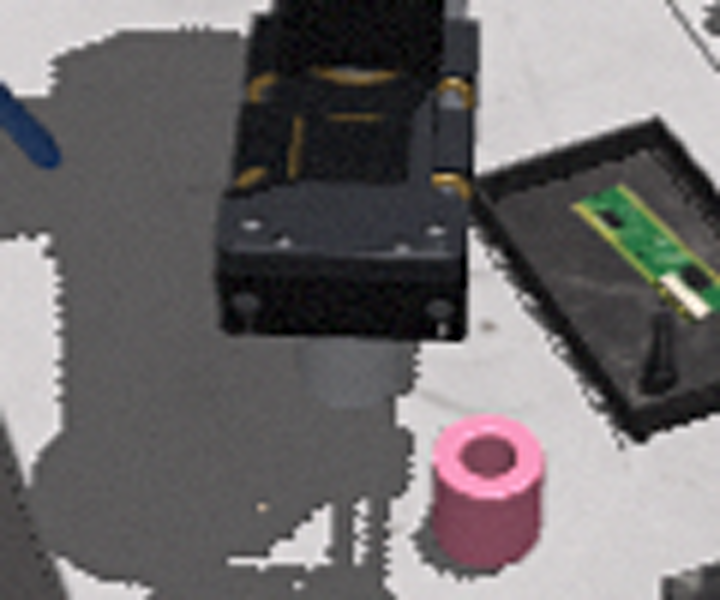

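Run:
```python
from h import *
print(bot.pinch_z,[a for a in dir(bot) if a[0]!='_'],[a for a in dir(telemetry) if a[0]!='_'])
```

```text
0.0187 ['MotionError', 'finish_job', 'pinch_z'] ['get_state']
```

servo_tool(
  steps=[
    [[0,0,0],[0,0,0],56],
    [[0,0,0],[0,0,0],56],
    [[0,0,0],[0,0,0],56],
    [[0,0,0],[0,0,0],56],
    [[0,0,0],[0,0,0],56],
  ],
)

```text
time: 6.2
ee_pos: [0.4556, -0.2942, 0.0062]
tcp_rot: [3.074, -0.65, 0.0]
contact_force: [0.6, -0.4, 0.3]
finger_gap: 0.0359
finger_force: 0.0
```

servo_tool(
  steps=[
    [[0,0,0],[-3,0,0],56],
    [[0,0,0],[0,0,0],56],
    [[0,0,0],[0,0,2],56],
    [[0,0,0],[0,0,0],56],
    [[0,0,0],[0,0,0],56],
  ],
)

```text
time: 6.7
ee_pos: [0.4528, -0.2929, 0.0041]
tcp_rot: [-3.074, 0.65, 0.0]
contact_force: [-0.1, -0.4, 0.4]
finger_gap: 0.0556
finger_force: 0.0
```

servo_tool(
  steps=[
    [[0,0,0],[0,0,2],56],
    [[0,0,0],[0,0,1],56],
    [[0,0,0],[0,0,0],56],
  ],
)

```text
time: 7.0
ee_pos: [0.4527, -0.2929, 0.0009]
tcp_rot: [-3.074, 0.65, 0.001]
contact_force: [-1.0, -0.7, -0.6]
finger_gap: 0.056
finger_force: 0.0
```

servo_tool(
  steps=[
    [[0,0,0],[0,0,2],56],
    [[0,0,0],[0,0,0],56],
    [[0,0,0],[0,0,0],56],
  ],
)

```text
time: 7.3
ee_pos: [0.4528, -0.2929, -0.0009]
tcp_rot: [3.074, -0.65, -0.0]
contact_force: [0.4, 0.2, -0.2]
finger_gap: 0.0559
finger_force: 0.0
```

servo_tool(
  steps=[
    [[0,0,0],[0,0,2],56],
    [[0,0,0],[0,0,0],56],
    [[0,0,0],[0,0,0],56],
  ],
)

```text
time: 7.6
ee_pos: [0.4528, -0.2929, -0.0029]
tcp_rot: [3.074, -0.65, -0.0]
contact_force: [0.4, 0.2, -0.5]
finger_gap: 0.0564
finger_force: 0.0
```

Run:
```python
from h import *
s=optics.camera("side")
ee=np.array([.253,.571,.1915]); print(proj(s,[ee,ee+[0,0,.019],ee+[0,0,.03],ee+[0,0,.07]]).round(1))
a=cv2.imread("pics/side.png")[60:160,100:190]
cv2.imwrite("pics/s0.png",cv2.resize(a,None,fx=6,fy=6,interpolation=2))
```

```text
[[152.8 140.6]
 [151.6 134.7]
 [151.  131.2]
 [148.5 118.4]]
```

View pics/s0.png

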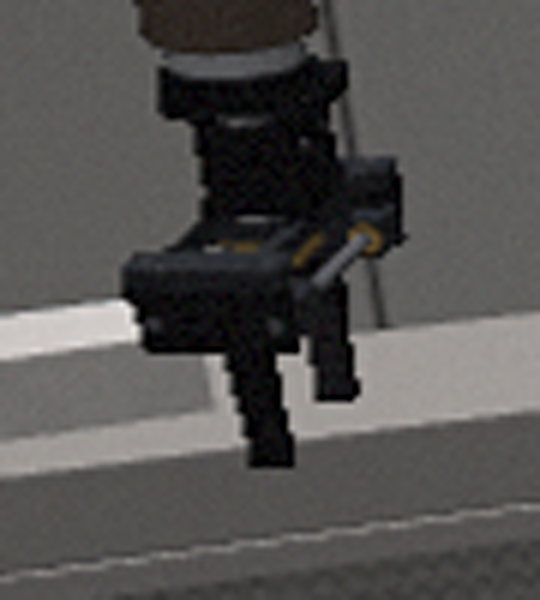

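The side view shows the fingertips' midpoint at (150.8,131.9), but the reported TCP projects to (152.8,140.6). So the real tips are about 28 mm above the reported TCP, which is why the fingers closed above the bush. I'll allow for that.

servo_tool(
  steps=[
    [[0,0,0],[0,0,6],56],
    [[0,0,0],[0,0,6],56],
    [[0,0,0],[0,0,4],56],
    [[0,0,0],[0,0,3],56],
    [[0,0,0],[0,0,0],56],
  ],
)

```text
time: 8.15
ee_pos: [0.4524, -0.2928, -0.0225]
tcp_rot: [-3.073, 0.65, 0.002]
contact_force: [-0.1, -0.1, -0.3]
finger_gap: 0.0559
finger_force: 0.0
```

servo_tool(
  steps=[
    [[0,0,0],[0,0,0],25],
    [[0,0,0],[0,0,0],25],
    [[0,0,0],[0,0,0],25],
    [[0,0,0],[0,0,0],25],
    [[0,0,0],[0,0,0],25],
  ],
)

```text
time: 8.65
ee_pos: [0.4533, -0.293, -0.0216]
tcp_rot: [3.074, -0.65, 0.002]
contact_force: [0.8, 0.4, 0.6]
finger_gap: 0.0336
finger_force: 30.0
```

servo_tool(
  steps=[
    [[0,0,0],[0,0,-10],25],
    [[0,0,0],[0,0,-30],25],
    [[0,0,0],[0,0,-40],25],
    [[0,0,0],[0,0,-40],25],
    [[0,0,0],[0,0,-40],25],
  ],
)

```text
time: 9.15
ee_pos: [0.4519, -0.2926, 0.14]
tcp_rot: [-3.073, 0.65, 0.001]
contact_force: [1.3, -0.2, -2.6]
finger_gap: 0.0341
finger_force: 30.0
```

Run:
```python
from h import *
st=telemetry.get_state(); p=optics.camera("wrist"); s=optics.camera("side");t=optics.camera("top")
print(np.round(st["ee_pos"],4),st["finger_gap"],st["finger_force"],tool(st,np.array([.56,-.017,0])-st["ee_pos"]))
ee=np.array(st["ee_pos"])
u,v=proj(s,ee)[0].round().astype(int)
A=cv2.resize(p["pixels"][180:300,240:400],(640,480),interpolation=2)
rt=proj(t,[.56,-.017,.132])[0].round().astype(int); print("top crop c",rt,"side c",u,v)
B=cv2.resize(t["pixels"][rt[1]-24:rt[1]+24,rt[0]-16:rt[0]+16],(160,240),interpolation=2)
C=cv2.resize(s["pixels"][v-40:v+40,u-27:u+27],(160,240),interpolation=2)
cv2.imwrite("pics/m1.png",np.hstack([A,np.vstack([B,C])])[:,:,::-1])
```

```text
[ 0.4519 -0.2926  0.14  ] 0.03414239900781246 30.00958866732617 [ -12.7 -295.8  140. ]
top crop c [301 231] side c 312 310
```

View pics/m1.png

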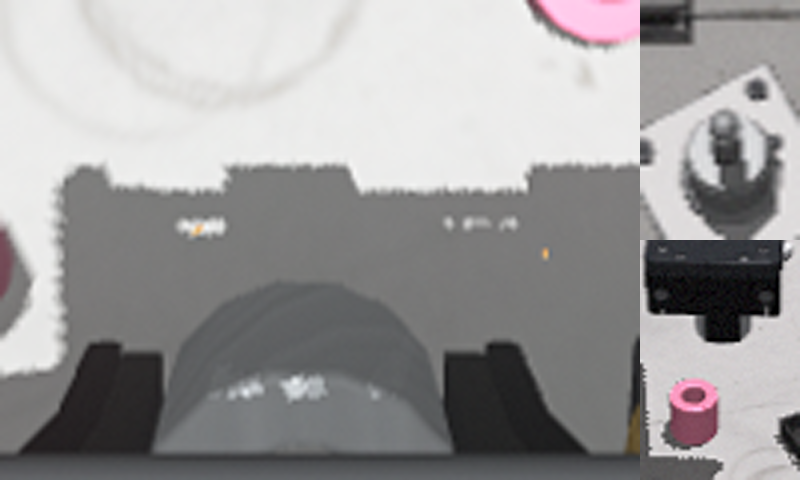

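The wrist view shows the bush held upright between the fingers, with the front edge of its top at about (316,274) and of its underside at about (316,250). The top camera shows the rod tip at (302.4,229.4). That was my tenth picture, so I measure by numbers from here.

servo_tool(
  steps=[
    [[0,0,0],[-7.5,-42.3,0],25],
    [[0,0,0],[-7.5,-42.3,0],25],
    [[0,0,0],[-7.5,-42.3,0],25],
    [[0,0,0],[-7.5,-42.3,0],25],
    [[0,0,0],[-7.5,-42.3,0],25],
  ],
)

```text
time: 9.8
ee_pos: [0.5026, -0.0828, 0.1366]
tcp_rot: [3.073, -0.651, -0.006]
contact_force: [0.7, -0.0, -1.6]
finger_gap: 0.0344
finger_force: 30.0
```

servo_tool(
  steps=[
    [[0,0,0],[-7.5,-42.3,0],25],
    [[0,0,0],[-7.5,-42.2,0],25],
    [[0,0,0],[0,0,0],25],
    [[0,0,0],[0,0,0],25],
    [[0,0,0],[0,0,0],25],
  ],
)

```text
time: 10.3
ee_pos: [0.5234, -0.0018, 0.137]
tcp_rot: [3.072, -0.651, -0.004]
contact_force: [-0.0, 0.3, -1.5]
finger_gap: 0.0343
finger_force: 30.0
```

Run:
```python
from h import *
T=[]
for k in range(3):
  st=telemetry.get_state(); p=optics.camera("wrist"); ee=np.array(st["ee_pos"])
  for n in ("rod_tip","seat","stand","rod_mark"):
    for d in optics.mark_of(p,n)[:1]: print(n,round(d["p"],2),np.round(d["position"],4),tool(st,np.array(d["position"])-ee))
for n in ("rod_tip","stand","bush_wide"):
  for d in optics.silhouettes(p,n)[:2]:
    ys,xs=np.nonzero(d["mask"]); print(n,round(d["p"],2),xs.min(),xs.max(),ys.min(),ys.max(),len(xs))
cv2.imwrite("pics/w5.png",p["pixels"][:,:,::-1])
print(ee.round(4),st["finger_gap"],st["finger_force"],(proj(p,[[.56,-.017,.132],[.56,-.017,.07]],st)).round(1).tolist())
t=optics.camera("top")
for z in (.125,.13):print(back(t,(302.4,229.4),z))
top=ee[2]+.0556
for uv,z in (((316.2,273.75),top),((316.2,250.5),top-.034)): print(tool(st,back(p,uv,z,st)-ee))
# column profile of rod
g=cv2.cvtColor(p["pixels"],cv2.COLOR_RGB2GRAY).astype(int)
u,v=proj(p,[.56,-.017,.125],st)[0].round().astype(int)
for r in range(v-14,v+16,3): print(r,u-24,g[r,u-24:u+25:2].tolist())
```

```text
rod_tip 0.8 [ 0.5593 -0.0153  0.1306] [38.3 -2.2  6.3]
seat 0.86 [ 0.5604 -0.0123  0.0703] [38.3 -5.5 66.6]
stand 0.79 [ 0.5561 -0.0128  0.0021] [ 34.7  -3.5 134.8]
rod_mark 0.63 [ 0.5611 -0.0122  0.0721] [38.9 -5.9 64.8]
rod_tip 0.68 [ 0.5575 -0.0133  0.1328] [34.9 -3.1  5.3]
seat 0.77 [ 0.5607 -0.0149  0.0698] [38.5 -2.9 68.3]
stand 0.95 [ 5.549e-01 -1.430e-02 -1.000e-04] [ 32.9  -1.1 138.2]
rod_mark 0.55 [ 0.5606 -0.019   0.0765] [40.   0.9 61.6]
rod_tip 0.61 [ 0.556  -0.0135  0.1319] [33.6 -1.5  6.3]
seat 0.77 [ 0.5601 -0.0116  0.0698] [36.6 -4.9 68.4]
stand 0.95 [ 0.5552 -0.0163 -0.0026] [ 34.    1.4 140.8]
rod_mark 0.73 [ 0.5626 -0.0146  0.0734] [40.1 -3.2 64.8]
rod_tip 0.9 301 325 178 209 592
stand 0.79 251 376 113 239 8749
bush_wide 0.73 520 583 172 216 2217
bush_wide 0.61 279 353 251 348 3672
[ 0.5247 -0.0013  0.1382] 0.03413421966748085 30.009172772051897 [[315.1, 197.0], [315.2, 184.7]]
[ 0.5640545  -0.01874887  0.125     ]
[ 0.56290857 -0.01889694  0.13      ]
[ 16.    0.6 -55.6]
[ 15.6   0.7 -21.6]
181 291 [252, 249, 248, 248, 250, 248, 249, 238, 105, 121, 120, 116, 115,
[... 565 characters left out ...]
 227, 216, 242, 239, 104, 145]
196 291 [148, 249, 245, 242, 245, 206, 173, 193, 208, 221, 227, 227, 219, 206, 185, 161, 130, 213, 124, 124, 124, 225, 187, 128, 143]
199 291 [255, 183, 248, 241, 243, 238, 172, 197, 213, 223, 234, 239, 224, 210, 186, 160, 132, 114, 125, 122, 142, 222, 127, 145, 164]
202 291 [253, 255, 201, 244, 241, 240, 153, 177, 176, 211, 222, 224, 213, 193, 168, 147, 147, 122, 124, 123, 121, 135, 144, 239, 255]
205 291 [253, 252, 253, 232, 211, 242, 242, 140, 171, 182, 185, 187, 180, 161, 143, 118, 123, 125, 117, 115, 136, 138, 160, 255, 252]
208 291 [252, 252, 252, 253, 253, 249, 197, 236, 202, 133, 139, 137, 127, 133, 232, 182, 137, 122, 161, 235, 255, 254, 253, 252, 252]
```

servo_tool(
  steps=[
    [[0,0,0],[20,-1.5,0],25],
    [[0,0,0],[20,0,0],25],
    [[0,0,0],[0,0,0],25],
    [[0,0,0],[0,0,0],25],
  ],
)

```text
time: 11.65
ee_pos: [0.5616, -0.0159, 0.1377]
tcp_rot: [3.073, -0.651, -0.002]
contact_force: [-0.7, -0.8, -1.9]
finger_gap: 0.0345
finger_force: 30.0
```

Run:
```python
from h import *
st=telemetry.get_state(); s=optics.camera("side"); p=optics.camera("wrist"); ee=np.array(st["ee_pos"]); print(ee.round(4))
cv2.imwrite("pics/s5.png",s["pixels"][:,:,::-1])
Tm=R.from_rotvec(st["tcp_rot"]).as_matrix()
b=Tm@np.array([-.0022,.00065,-.0216])+ee; print("bush underside est",b.round(4))
print("proj bush bottom/rod tip/rod at .11/seat",proj(s,[b,[b[0],b[1],.132],[b[0],b[1],.11],[b[0],b[1],.07]]).round(1).tolist())
for n in ("bush_wide","rod_tip","stand"):
  for d in optics.silhouettes(s,n)[:4]:
    ys,xs=np.nonzero(d["mask"]); print(n,round(d["p"],2),xs.min(),xs.max(),ys.min(),ys.max(),len(xs))
g=cv2.cvtColor(s["pixels"],cv2.COLOR_RGB2GRAY).astype(int)
u,v=proj(s,b)[0].round().astype(int)
print(u,v)
for r in range(v-12,v+36,2): print(r,g[r,u-14:u+15].tolist())
```

```text
[ 0.5616 -0.0159  0.1377]
bush underside est [ 0.5593 -0.0156  0.1593]
proj bush bottom/rod tip/rod at .11/seat [[313.4, 222.2], [313.5, 232.0], [313.6, 239.7], [313.7, 253.3]]
bush_wide 0.89 295 310 316 337 302
bush_wide 0.79 326 343 370 393 378
bush_wide 0.67 291 335 232 289 1048
bush_wide 0.53 319 319 215 217 3
stand 0.8 291 335 233 288 1002
313 222
210 [34, 0, 8, 0, 5, 4, 0, 9, 16, 7, 16, 11, 11, 21, 17, 18, 16, 4, 5, 13, 15, 11, 8, 9, 8, 10, 54, 27, 9]
212 [206, 204, 138, 144, 191, 197, 203, 126, 91, 77, 32, 14, 17, 22, 16, 14, 16, 18, 11, 44, 91, 79, 149, 191, 196, 195, 196, 197, 125]
214 [203, 203, 205, 183, 129, 185, 205, 132, 85, 80, 34, 5, 15, 12, 4, 18, 3, 8, 12, 47, 82, 80, 146, 189, 197, 196, 195, 196, 198]
216 [203, 198, 200, 198, 196, 129, 157, 125, 89, 74, 37, 10, 16, 20, 11, 19, 15, 19, 11, 46, 86, 77, 152, 191, 198, 196, 196, 194, 195]
218 [204, 200, 199, 201, 202, 204, 205, 123, 80, 86, 36, 11, 7, 20, 15, 12, 12, 14, 18, 44, 88, 80, 147, 191, 198, 194, 195, 195, 195]
220 [203, 203, 204, 200, 204, 206, 210, 122, 83, 77, 33, 3, 19, 7, 11, 12, 18, 4, 10, 45, 86, 79, 1
[... 1903 characters left out ...]
[199, 203, 203, 203, 206, 200, 201, 200, 199, 201, 207, 184, 111, 86, 93, 93, 84, 159, 201, 203, 201, 203, 204, 204, 204, 205, 207, 211, 153]
250 [201, 203, 202, 202, 202, 202, 202, 202, 204, 209, 171, 133, 94, 91, 93, 95, 86, 110, 121, 188, 204, 203, 202, 201, 201, 209, 135, 66, 70]
252 [202, 202, 200, 199, 203, 203, 206, 185, 121, 80, 88, 61, 67, 91, 98, 99, 67, 45, 68, 192, 210, 204, 201, 202, 203, 179, 112, 41, 50]
254 [201, 203, 198, 200, 201, 205, 210, 140, 91, 84, 90, 91, 72, 57, 50, 48, 74, 77, 184, 209, 207, 179, 195, 203, 208, 156, 109, 85, 35]
256 [199, 203, 202, 203, 203, 206, 187, 108, 83, 89, 86, 86, 90, 89, 89, 86, 85, 195, 207, 187, 125, 97, 157, 203, 205, 200, 201, 203, 204]
```

Side view: the bush's axis is at column 313.4 and the rod's at 313.1, so the bush is about 1 mm too far along tool +x. I'll correct that and lower it with force checks.

servo_tool(
  steps=[
    [[0,0,0],[-1,0,10],25],
    [[0,0,0],[0,0,10],25],
    [[0,0,0],[0,0,6],25],
    [[0,0,0],[0,0,4],25],
    [[0,0,0],[0,0,2],25],
  ],
)

```text
time: 12.4
ee_pos: [0.5607, -0.0155, 0.1054]
tcp_rot: [3.073, -0.65, -0.002]
contact_force: [-0.0, 0.1, -3.0]
finger_gap: 0.0341
finger_force: 30.0
```

servo_tool(
  steps=[
    [[0,0,0],[0,0,2],25],
    [[0,0,0],[0,0,2],25],
    [[0,0,0],[0,0,2],25],
  ],
)

```text
time: 12.7
ee_pos: [0.5612, -0.0154, 0.1002]
tcp_rot: [-3.073, 0.65, -0.001]
contact_force: [0.1, -0.2, -1.6]
finger_gap: 0.0339
finger_force: 30.0
```

servo_tool(
  steps=[
    [[0,0,0],[0,0,4],25],
    [[0,0,0],[0,0,4],25],
    [[0,0,0],[0,0,5],25],
    [[0,0,0],[0,0,5],25],
  ],
)

```text
time: 13.1
ee_pos: [0.5609, -0.0154, 0.0816]
tcp_rot: [3.074, -0.65, -0.0]
contact_force: [0.0, -0.3, -1.6]
finger_gap: 0.034
finger_force: 30.0
```

servo_tool(
  steps=[
    [[0,0,0],[0,0,6],25],
    [[0,0,0],[0,0,6],25],
    [[0,0,0],[0,0,6],25],
    [[0,0,0],[0,0,4],25],
  ],
)

```text
time: 13.5
ee_pos: [0.5606, -0.0155, 0.0593]
tcp_rot: [3.073, -0.65, -0.001]
contact_force: [-0.8, -0.4, -2.2]
finger_gap: 0.0342
finger_force: 30.0
```

servo_tool(
  steps=[
    [[0,0,0],[0,0,3],25],
    [[0,0,0],[0,0,1.5],25],
    [[0,0,0],[0,0,1.5],25],
    [[0,0,0],[0,0,0],25],
  ],
)

```text
time: 13.9
ee_pos: [0.5609, -0.0154, 0.0541]
tcp_rot: [-3.074, 0.65, 0.0]
contact_force: [-0.3, -0.1, -2.4]
finger_gap: 0.0338
finger_force: 30.0
```

servo_tool(
  steps=[
    [[0,0,0],[0,0,2],25],
    [[0,0,0],[0,0,2],25],
    [[0,0,0],[0,0,0],25],
  ],
)

```text
time: 14.2
ee_pos: [0.5607, -0.0155, 0.0498]
tcp_rot: [3.073, -0.65, -0.001]
contact_force: [-0.1, -0.4, -1.6]
finger_gap: 0.0341
finger_force: 30.0
```

servo_tool(
  steps=[
    [[0,0,0],[0,0,1],25],
    [[0,0,0],[0,0,0],25],
  ],
)

```text
time: 14.4
ee_pos: [0.5609, -0.0154, 0.0491]
tcp_rot: [3.074, -0.65, -0.0]
contact_force: [-0.1, -0.2, -1.4]
finger_gap: 0.034
finger_force: 30.0
```

servo_tool(
  steps=[
    [[0,0,0],[0,0,1],25],
    [[0,0,0],[0,0,0],25],
  ],
)

```text
time: 14.6
ee_pos: [0.5611, -0.0154, 0.0485]
tcp_rot: [-3.074, 0.65, -0.001]
contact_force: [-0.4, -0.2, 0.8]
finger_gap: 0.0343
finger_force: 30.0
```

Contact came at the expected height, so the bush is seated. I'll release and rise.

servo_tool(
  steps=[
    [[0,0,0],[0,0,0],56],
    [[0,0,0],[0,0,0],56],
    [[0,0,0],[0,0,0],56],
    [[0,0,0],[0,0,0],56],
    [[0,0,0],[0,0,0],56],
  ],
)

```text
time: 15.1
ee_pos: [0.561, -0.0154, 0.0482]
tcp_rot: [-3.074, 0.65, -0.0]
contact_force: [-0.1, -0.9, 0.9]
finger_gap: 0.0552
finger_force: 0.0
```

servo_tool(
  steps=[
    [[0,0,0],[0,0,-10],56],
    [[0,0,0],[0,0,-15],56],
    [[0,0,0],[0,0,-15],56],
    [[0,0,0],[-2,0,0],24],
    [[0,0,0],[0,0,0],24],
  ],
)

```text
time: 15.6
ee_pos: [0.5589, -0.0145, 0.0885]
tcp_rot: [-3.073, 0.65, -0.001]
contact_force: [0.7, -0.4, -0.5]
finger_gap: 0.0472
finger_force: 0.0
```

servo_tool(
  steps=[
    [[0,0,0],[0,0,0],24],
    [[0,0,0],[0,0,0],24],
    [[0,0,0],[0,0,0],24],
    [[0,0,0],[0,0,0],24],
  ],
)

```text
time: 16.0
ee_pos: [0.559, -0.0147, 0.0877]
tcp_rot: [3.073, -0.65, -0.001]
contact_force: [-0.3, -0.4, 0.8]
finger_gap: 0.0254
finger_force: 0.0
```

Run:
```python
from h import *
s=optics.camera("side"); g=cv2.cvtColor(s["pixels"],cv2.COLOR_RGB2GRAY).astype(int)
print(proj(s,[[.559,-.0155,z] for z in (.104,.07)]).round(1).tolist())
for r in range(226,264,2): print(r,g[r,300:328].tolist())
st=telemetry.get_state();p=optics.camera("wrist")
for n in ("rod_tip","bush_wide"):
  print(n,[(round(d["p"],2),tool(st,np.array(d["position"])-st["ee_pos"])) for d in optics.mark_of(p,n)])
```

```text
[[313.4, 241.7], [313.5, 253.3]]
226 [10, 22, 17, 16, 5, 18, 13, 7, 13, 17, 10, 18, 9, 19, 21, 12, 17, 19, 6, 17, 13, 18, 46, 51, 55, 43, 13, 43]
228 [0, 8, 15, 8, 7, 17, 12, 6, 15, 12, 16, 5, 20, 15, 11, 14, 5, 17, 17, 7, 15, 8, 16, 25, 12, 3, 0, 43]
230 [0, 0, 1, 0, 2, 3, 0, 0, 14, 16, 12, 16, 6, 10, 14, 17, 11, 9, 10, 4, 0, 3, 6, 56, 26, 0, 3, 92]
232 [209, 212, 206, 202, 223, 234, 238, 205, 95, 4, 11, 18, 15, 13, 14, 8, 11, 0, 124, 233, 245, 240, 240, 243, 241, 239, 232, 205]
234 [202, 203, 203, 213, 229, 232, 236, 246, 136, 4, 12, 4, 11, 24, 18, 6, 4, 165, 237, 191, 226, 235, 235, 236, 236, 237, 239, 223]
236 [203, 206, 206, 184, 230, 237, 237, 244, 130, 0, 10, 15, 12, 17, 6, 17, 0, 170, 234, 238, 235, 235, 235, 236, 238, 240, 243, 216]
238 [201, 205, 210, 128, 98, 123, 184, 246, 135, 0, 6, 17, 13, 14, 17, 2, 4, 179, 241, 243, 240, 241, 242, 242, 188, 119, 225, 224]
240 [203, 206, 211, 123, 83, 105, 105, 84, 31, 0, 15, 4, 16, 6, 12, 20, 3, 56, 91, 132, 137, 98, 49, 48, 91, 226, 195, 196]
242 [204, 202, 204, 207, 211, 123, 77, 89, 86, 83, 75, 85, 90, 96, 91, 92, 88, 82, 86, 85, 1
[... 793 characters left out ...]
89, 205, 208, 159, 110, 83, 34]
256 [200, 202, 204, 201, 206, 187, 112, 80, 86, 88, 101, 101, 97, 103, 101, 99, 100, 88, 100, 99, 97, 160, 201, 206, 203, 199, 200, 208]
258 [203, 202, 203, 204, 205, 152, 99, 90, 89, 93, 96, 95, 99, 98, 98, 96, 96, 93, 96, 140, 155, 139, 192, 204, 202, 203, 199, 202]
260 [212, 207, 211, 209, 213, 159, 97, 85, 94, 101, 103, 105, 108, 106, 109, 107, 151, 159, 138, 107, 88, 138, 196, 204, 202, 206, 205, 204]
262 [85, 81, 83, 82, 81, 73, 81, 86, 88, 94, 98, 96, 101, 102, 102, 103, 99, 95, 96, 97, 91, 136, 196, 206, 202, 202, 202, 200]
rod_tip [(0.69, array([ -3.9,   0.6, -45.3]))]
bush_wide [(0.62, array([-10.7, 214.7,  90.6])), (0.55, array([-1.3,  1.3, 21.4]))]
```

servo_tool(
  steps=[
    [[0,0,0],[0,0,4],24],
    [[0,0,0],[0,0,2],24],
    [[0,0,0],[0,0,1],24],
    [[0,0,0],[0,0,0],24],
  ],
)

```text
time: 16.6
ee_pos: [0.5589, -0.0147, 0.0808]
tcp_rot: [3.073, -0.65, -0.001]
contact_force: [0.1, -0.4, -0.1]
finger_gap: 0.0243
finger_force: 0.0
```

servo_tool(
  steps=[
    [[0,0,0],[0,0,1],24],
    [[0,0,0],[0,0,1],24],
    [[0,0,0],[0,0,0],24],
  ],
)

```text
time: 16.9
ee_pos: [0.559, -0.0146, 0.079]
tcp_rot: [3.074, -0.65, -0.0]
contact_force: [-0.7, -0.5, 0.2]
finger_gap: 0.0239
finger_force: 0.0
```

servo_tool(
  steps=[
    [[0,0,0],[0,0,1],24],
    [[0,0,0],[0,0,0],24],
  ],
)

```text
time: 17.1
ee_pos: [0.559, -0.0146, 0.0781]
tcp_rot: [3.074, -0.65, -0.0]
contact_force: [-0.2, 0.1, -0.6]
finger_gap: 0.0242
finger_force: 0.0
```

servo_tool(
  steps=[
    [[0,0,0],[0,0,1],24],
    [[0,0,0],[0,0,0],24],
  ],
)

```text
time: 17.3
ee_pos: [0.559, -0.0146, 0.077]
tcp_rot: [3.074, -0.65, -0.0]
contact_force: [0.3, -0.1, -0.7]
finger_gap: 0.0241
finger_force: 0.0
```

servo_tool(
  steps=[
    [[0,0,0],[0,0,0],4],
    [[0,0,0],[0,0,0],4],
    [[0,0,0],[0,0,0],4],
    [[0,0,0],[0,0,0],4],
    [[0,0,0],[0,0,0],4],
  ],
)

```text
time: 17.8
ee_pos: [0.559, -0.0148, 0.0772]
tcp_rot: [3.073, -0.65, -0.0]
contact_force: [-0.7, -0.6, 0.5]
finger_gap: 0.0128
finger_force: 30.0
```

servo_tool(
  steps=[
    [[0,0,0],[0,0,-2],4],
    [[0,0,0],[0,0,-3],4],
    [[0,0,0],[0,0,-3],4],
    [[0,0,0],[0,0,-2],4],
    [[0,0,0],[0,0,0],4],
  ],
)

```text
time: 18.3
ee_pos: [0.559, -0.0147, 0.0871]
tcp_rot: [3.073, -0.65, -0.0]
contact_force: [1.6, -3.3, -6.7]
finger_gap: 0.0129
finger_force: 30.0
```

servo_tool(
  steps=[
    [[0,0,0],[0,0,-4],4],
    [[0,0,0],[0,0,-5],4],
    [[0,0,0],[0,0,-5],4],
    [[0,0,0],[0,0,-4],4],
    [[0,0,0],[0,0,-2],4],
  ],
)

```text
time: 18.8
ee_pos: [0.5589, -0.0147, 0.1072]
tcp_rot: [-3.074, 0.65, 0.0]
contact_force: [3.3, -3.1, -10.7]
finger_gap: 0.0131
finger_force: 30.0
```

servo_tool(
  steps=[
    [[0,0,0],[0,0,0],4],
    [[0,0,0],[0,0,0],4],
    [[0,0,0],[0,0,0],4],
  ],
)

```text
time: 19.1
ee_pos: [0.5589, -0.0147, 0.1069]
tcp_rot: [3.073, -0.65, -0.001]
contact_force: [3.7, -3.5, -10.2]
finger_gap: 0.0129
finger_force: 30.0
```

Run:
```python
from h import *
F=[]
s=None
for k in range(8):
  st=telemetry.get_state(); F.append(st["contact_force"]); s=optics.camera("side")
  for d in optics.mark_of(s,"rod_mark")[:1]: print(round(d["p"],2),np.round(d["position"],4))
F=np.array(F); print(F.mean(0),F.std(0),st["ee_pos"],st["finger_force"])
for d in optics.mark_of(s,"bush_wide"): print(round(d["p"],2),np.round(d["position"],4))
g=s["pixels"].mean(2).round().astype(int)
for r in range(224,260): print(r,g[r,304:324].tolist())
```

```text
0.62 [ 0.5595 -0.0143  0.1041]
0.47 [ 0.5604 -0.0138  0.1044]
0.37 [ 0.559  -0.0136  0.1076]
0.41 [ 0.5627 -0.0146  0.1039]
0.48 [ 0.5619 -0.0145  0.105 ]
0.57 [ 0.5613 -0.0109  0.1057]
0.48 [ 0.5629 -0.0128  0.105 ]
0.64 [ 0.5592 -0.0135  0.1038]
[  3.31131378  -3.65593036 -10.59205434] [0.66682662 0.52822471 0.52493514] [ 0.558934   -0.01470337  0.10707649] 29.996823513210984
0.78 [ 0.5576 -0.0164  0.0714]
0.64 [ 0.4742 -0.3712 -0.0007]
0.62 [ 0.4645 -0.2025 -0.0042]
224 [208, 210, 211, 214, 109, 7, 17, 17, 21, 10, 15, 14, 10, 6, 184, 200, 200, 203, 163, 74]
225 [208, 210, 209, 219, 109, 6, 18, 13, 8, 13, 8, 20, 6, 0, 183, 205, 198, 205, 202, 121]
226 [204, 206, 207, 214, 111, 7, 15, 7, 12, 12, 13, 15, 4, 0, 186, 200, 198, 200, 202, 200]
227 [204, 202, 205, 215, 109, 5, 17, 18, 13, 14, 17, 6, 8, 0, 184, 201, 198, 198, 204, 203]
228 [202, 203, 206, 214, 109, 3, 8, 5, 20, 9, 9, 18, 2, 93, 209, 215, 194, 195, 198, 202]
229 [207, 204, 208, 217, 108, 0, 10, 9, 14, 3, 20, 7, 5, 110, 230, 236, 233, 219, 185, 175]
230 [205, 204, 202, 238, 130, 3, 15, 12, 12, 15, 20, 9, 7, 112, 230, 237, 23
[... 2051 characters left out ...]
, 96, 96, 98, 94, 95, 110, 188, 204, 207]
253 [205, 210, 141, 91, 90, 94, 95, 98, 97, 98, 98, 99, 97, 94, 98, 92, 109, 191, 203, 206]
254 [204, 210, 141, 87, 90, 96, 97, 98, 100, 98, 98, 97, 95, 96, 94, 96, 120, 191, 205, 207]
255 [205, 207, 143, 80, 90, 92, 98, 97, 99, 100, 99, 97, 98, 100, 92, 128, 109, 190, 207, 206]
256 [203, 185, 110, 81, 83, 86, 103, 99, 101, 102, 98, 101, 99, 91, 97, 96, 94, 157, 200, 206]
257 [202, 158, 96, 80, 90, 92, 97, 92, 91, 94, 93, 90, 95, 100, 92, 89, 140, 157, 193, 201]
258 [205, 150, 99, 87, 95, 97, 94, 97, 102, 99, 98, 101, 96, 93, 98, 138, 151, 144, 192, 203]
259 [205, 156, 93, 90, 98, 99, 97, 100, 100, 103, 97, 98, 126, 146, 154, 161, 112, 135, 193, 204]
```

```bash
python3 -c "
from workcell import bot
print(bot.finish_job())"
```

```text
the job is handed in; nothing more can be done
None
```

The wide-bore bush is seated on the barrel and the arm still holds the rod drawn up about 30 mm, with the ring mark level with the top of the bush as far as the side camera can tell. I handed the job in at about 19.5 s; no verdict came back.

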